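Free a battery pack from its charger by wedging the spring plunger

TASK

The sealer's battery pack is locked in its charger by a spring plunger that will not stay back by itself. Wedge the plunger back with the thick felt marker, pushing it in behind the flared pull plate and letting go, and slide the pack completely out of the rails onto the bench. Then draw the marker out again so that the plunger springs fully home, leave the marker lying on the bench and leave the other things around undisturbed.

Things in the scene. Friction and masses are not known exactly. Their poses are not given: they have to be found in the camera images.
- charger: White charger fixed to the bench. Origin on the bench under the centre of the pack bay, z up (mm below, in its frame). The pack leaves along -x; the plunger is on the +y side. Housing at x 57 to 117, y -40 to 40, 25 high. Aluminium rails at y 32 to 40 and -40 to -32, x -30 to 55, 34 high; their lips (height 29.5 to 34) reach in to y +-25 over the pack's shoulders: it can only slide out.
- block_face (a point): Middle of the flat outer face of the grey plunger block, 7 mm above the bench, at charger (0, 72 mm); its axes are the charger's and the face is parallel to charger x. The block spans charger x -15 to 15 (bevelled corners to +-23), y 40 to 72, 32 high. A prop lying along charger x bears on this face; beside the block, 26 mm of bench is free between the rail's foot (y 46) and the prop.
- plunger (a joint): Spring plunger, slides along charger +y: 0 home, 0.016 m fully out. The spring drives it home with 2 N at 0, 5 N at 0.010. Its 8 mm bolt, at height 22 mm, runs at charger x = 0 through block and rail into a notch in the pack's side; the pack slides only when it is out by 0.0085 m or more. The thick marker holds it out by about 0.010; it does not stay out by itself.
- pull_plate (a point): Middle of the inner face of the plunger's steel pull plate, 7 mm above the bench, at charger (0, 75.5 mm) when home. Plate: x -34 to 34, height 2 to 34; parallel to the block for x -8 to 8, gap 3.5 mm; both ends flare out (28 then 48 degrees) to mouths 20 mm wide. A marker lying along charger x, pushed endwise (up to 20 N) into a mouth, below the bolt, forces it out and stays pinched.
- pack_center (a point): Battery pack, 110 x 62 x 60 mm, about 0.45 kg, loose in the bay. Point: its centre, 30 mm above its underside; x along its length (the way it slides, front is -x), z up. Foot 62 wide to height 28, notched in both sides; dark upper body 110 x 44 wide, height 28 to 60: grip it across the 44 mm, or push its rear face above height 36. Clear of the rails once its centre is beyond charger x = -85 mm.
- marker_center (a point): Thick felt marker, white barrel, coloured cap: 132 mm long, 13.5 x 13.5 mm across, 12 g, loose, lying on the bench about 16 cm before or behind the plunger (charger x), on the plunger's side of the charger. Point: its centre, 6.8 mm above the bench; its length runs along its own y. It may go into the pull plate either end first.
- slim_marker_center (a point): Bystander: slim black marker, 132 mm long, 11 mm across, too thin to free the pack. The point is its centre, its length along its own y.
- label_roll: Bystander: white roll of labels, 68 mm diameter, 41 high, lying flat, beside the charger on the plunger's side, at the other end of the lane from the thick marker. Origin at the centre of its underside.
- clip_box: Bystander: clear open box of clips, 56 x 81 x 30 mm (x, y, z), on the bench where the pack comes out, about 24 cm from the charger's origin. Origin at the centre of its underside.
- tube_clamp: Bystander: blue plastic tube clamp like scissors, 80 x 140 x 7 mm (x, y, z), lying on the other side of the charger. Origin at the centre of its underside.
There are look-alikes about, which are no part of the job. Several things look just like the part that bears marker_center: the one meant starts farthest to the robot's left.

How it is judged:
By the outcome, as a careful person would: the job done as asked, in the order asked, and still so for the second after the job is handed in, with the robot touching nothing.
It also fails if it takes over 51 s, if anything falls off the work surface, if the arm or the gripper's body presses on something with over 40 N, if the wrist force passes 120 N, or if a joint passes its speed limit or range.

ROBOT

A 7-joint arm with a two-finger parallel gripper is mounted at the origin on a cart in front of the work surface, level with it; the furniture and walls round the work are solid. World frame = base frame: x ahead of the robot, y to its left, z up, the work surface at z = 0. Lengths are in m, angles in rad, forces in N, time in s.
With the tool pointing down it reaches from about 0.4 to 0.85 m from the base axis. Payload 10.4 kg.
Tool frame: the origin (TCP) lies on the centre line of the jaws, within the pads' length; the fingertips stand 14 mm ahead of it and the grasp point (between the pads) lies 5 mm behind it (manip.tip_reach is the distance from the TCP to the fingertips, in m); z points along the fingers, y is the line along which they close (so a half turn about z gives the same grasp; the last joint's range is limited). The gripper opens to 85 mm and grips with 20 to 120 N. Pads are 22 mm wide; open, the fingers measure 114 mm over their backs; the gripper's body (76 mm by 85 mm) begins 54 mm behind the grasp point. The pads swing forward as they close: fully open they stand 13 mm farther back than shut.
Start: joints at [-1.313, 0.332, -0.065, 1.46, 0.022, 1.35, -0.088], TCP at [0.173, 0.601, 0.245] pointing down, gripper open.
Joint ranges: [-2.6, 2.6], [-0.5, 2.12], [-1.47, 1.34], [0.16, 2.42], [-1.27, 4.41], [0.06, 2.06], [-2.6, 2.6]. Speed limits (rad/s): [2.22, 2.22, 2.79, 2.79, 3.14, 3.14, 3.14].

INTERFACE

Orientations are given as a unit quaternion [x, y, z, w].
In Python, from workcell import manip gives the robot as it stands.
- The arm moves only by the shell command python3 -m pendant 'ROWS' [FORCE]. ROWS is JSON, a list of rows, each a list of 7 numbers: the shift along the tool's x, y, z in units of 50 mm (1.0 is 50 mm), then the turn, a rotation vector about the tool's x, y, z in units of 8 degrees (1.0 is 8 degrees), then the opening, from -1 (shut) to 1 (fully open), so that 0 is half open. In form: [[dx, dy, dz, ax, ay, az, jaw], ...]. A call has exactly 10 rows; each row is the pose to reach, as a shift and turn from the pose commanded when the call began, along the tool's axes at that moment; what a row does not reach only later rows make up. A row lasts 1/8 s, in which the tool goes at most 62.5 mm and 10.7 degrees, less where a joint would pass 70% of its speed; a pose out of reach is approached as far as the arm can. A call with a gripper value outside its range is refused whole. The fingers move at their own pace and stop on an object; FORCE is the grip in N (left out, the last holds). Time passes only in rows, so rows that repeat a pose let the fingers close, or fill a call up. It gives the time, the measured TCP pose, the force, the opening and the grip force at its end, in the units of the state.
- manip.get_obs(): the state, without advancing time (a new reading comes with each control period).
- manip.camera(name): name is "scene" or "top" or "wrist"; returns (picture, depth): 384x512x3 uint8, red, green, blue; 384x512 float32, m along the optical axis (not along the pixel's ray), 0 where there is no reading.
- manip.get_calibration(name): a dict with "fx", "fy", "cx", "cy" (pixels), "xyz" and "orientation" of the camera in the world. Camera axes: x right, y up, looking along -z (the intrinsics and any distortion apply to the point x, -y, -z); pixel columns grow to the right and rows downward; lengths in m; the calibration is good to about 2 mm. A picture is of the moment at which its call begins: read the wrist's pose just before it. get_calibration takes no time and is no camera call; for the wrist camera it gives the pose at the moment of the call.
- manip.hand_in(): hands the job in; it is judged then, once.
Trained networks look in the newest picture that a camera, given by its name, has taken for a name from the list of things; names that differ only in an ending like _2 or _b are one class to them, and where a whole thing is asked for, a point or a joint stands for the part that bears it (a point fixed in the world has none). Each returns a list of dicts, best first, with "p" (0 to 1); they miss things now and then, are a little off and sometimes report something else, mostly with a low value. They report only what shows in the picture. A call takes as long as a camera call. They do not tell look-alikes from the thing itself.
- manip.find_in(thing, camera): "box" ([left, top, right, bottom] in pixels, round what is visible of it).
- manip.trace(thing, camera): "pixels" (384x512 bool, what is visible of it) and "box" ([left, top, right, bottom] in pixels, round what is visible of it).
- manip.tip_of(thing, camera): "pixel" ([column, row] in pixels: a listed point, or the origin of a listed thing).
The state is a dict: "clock": time; "joint_pos": joint angles; "joint_velocities": joint speeds; "tau": joint torques, N m; "position": TCP position; "ee_rot": TCP orientation; "ft_force": force on the tool from outside, world axes, zero at the start; "torque": the same for the moment, N m; "grip_width": opening from 0.0 (shut) to 1.0 (fully open); "grasp_force": force on a finger pad.
Only numpy, scipy, OpenCV 4.12 (cv2) and the standard library are available. Lean on these libraries where they do the work, as an engineer would, in place of code of your own. Each camera call takes 0.05 s, during which the arm holds its last target. There are 200 camera calls.

## Working session

There is one attempt and no reset: what is moved stays moved. The work goes in short steps, Python scripts to look and compute and a shell command to move; the robot and the scene stay as the last step left them, time stands still between calls to the robot, and variables do not carry over. Pictures are saved under pics/ and viewed, at most 13 in all, crops included, and the job is handed in when it is done.

```bash
mkdir -p pics; cat > h.py <<'E'
import numpy as np, cv2
from scipy.spatial.transform import Rotation as R
from workcell import manip
def snap(cam,name=None):
    c=manip.get_calibration(cam); im,d=manip.camera(cam)
    if name: cv2.imwrite('pics/'+name+'.png',im[:,:,::-1])
    return im,d,c
def rot(c): return R.from_quat(c['orientation']).as_matrix()
def pt(c,u,v,depth):
    p=np.array([(u-c['cx'])/c['fx'],-(v-c['cy'])/c['fy'],-1.])*depth
    return np.array(c['xyz'])+rot(c)@p
def onz(c,u,v,z):
    r=rot(c)@np.array([(u-c['cx'])/c['fx'],-(v-c['cy'])/c['fy'],-1.]); o=np.array(c['xyz'])
    return o+r*(z-o[2])/r[2]
E
python3 - <<'E'
from h import *
for cam in ['top','scene']:
    im,d,c=snap(cam,cam+'0'); print(cam,{k:(v if isinstance(v,str) else np.round(v,3).tolist()) for k,v in c.items()})
    for t in ['charger','block_face','pull_plate','pack_center','marker_center','slim_marker_center','label_roll','clip_box','tube_clamp']:
        print(t,[(np.round(r['pixel']).tolist(),round(r['p'],2),np.round(onz(c,*r['pixel'],0.007),3).tolist()) for r in manip.tip_of(t,cam)][:5])
o=manip.get_obs();print(o)
E
```

```text
top {'fx': 404.026, 'fy': 404.026, 'cx': 254.686, 'cy': 192.6, 'xyz': [0.438, -0.001, 0.896], 'orientation': [0.071, -0.051, -0.697, 0.712]}
charger [([280.0, 191.0], 0.74, [0.596, -0.029, 0.007])]
block_face [([276.0, 226.0], 0.68, [0.519, -0.021, 0.007])]
pull_plate [([276.0, 229.0], 0.46, [0.512, -0.023, 0.007])]
pack_center [([281.0, 192.0], 0.68, [0.595, -0.033, 0.007])]
marker_center [([205.0, 218.0], 0.86, [0.533, 0.135, 0.007]), ([235.0, 282.0], 0.65, [0.396, 0.064, 0.007])]
slim_marker_center [([351.0, 172.0], 0.53, [0.644, -0.188, 0.007])]
label_roll [([340.0, 257.0], 0.81, [0.454, -0.162, 0.007])]
clip_box [([382.0, 229.0], 0.58, [0.517, -0.253, 0.007])]
tube_clamp [([269.0, 122.0], 0.61, [0.758, -0.003, 0.007])]
scene {'fx': 359.229, 'fy': 359.229, 'cx': 251.082, 'cy': 189.791, 'xyz': [0.245, 0.612, 0.559], 'orientation': [-0.105, 0.437, 0.862, -0.233]}
charger []
block_face [([276.0, 205.0], 0.7, [0.52, -0.019, 0.007]), ([276.0, 204.0], 0.62, [0.52, -0.023, 0.007])]
pull_plate [([274.0, 204.0], 0.78, [0.525, -0.019, 0.007]), ([252.0, 194.0], 0.39, [0.59, -0.024, 0.007])]
[... 435 characters left out ...]
nt_pos': array([-1.31260783,  0.33220483, -0.0647027 ,  1.46009179,  0.02157052,
        1.34991778, -0.08850111]), 'joint_velocities': array([ 0.00141567, -0.00144952,  0.00066587,  0.00218168,  0.00035951,
       -0.00024797, -0.00041328]), 'tau': array([ 3.23654504e-04, -6.25240660e+01,  4.92107891e-02, -3.91834545e+01,
        1.63794664e-02,  1.53942972e-03,  8.77355404e-06]), 'position': array([0.17317288, 0.60054706, 0.24533842]), 'ee_rot': array([ 1.39934460e-01,  9.90160767e-01,  3.77368760e-05, -1.88046647e-05]), 'ft_force': array([ 0.08112389, -0.50427452,  0.34449833]), 'torque': array([ 0.01856847, -0.05925049,  0.00906573]), 'grasp_force': 0.0, 'grip_width': 0.9982201438742201}
```

```bash
python3 - <<'E'
import cv2
im=cv2.imread('pics/top0.png')
cv2.imwrite('pics/top0c.png',cv2.resize(im[90:310,170:440],None,fx=2.7,fy=2.7,interpolation=cv2.INTER_CUBIC))
E
```

```text
(no output)
```

View pics/top0c.png

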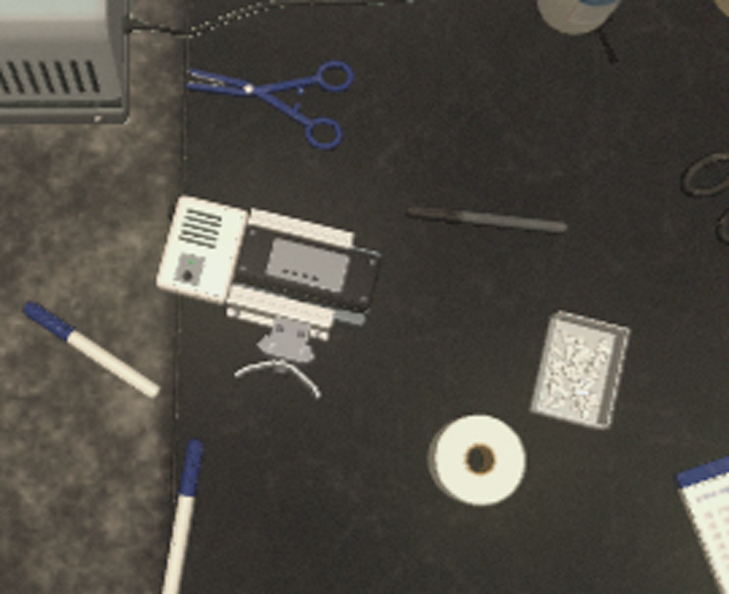

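View pics/scene0.png

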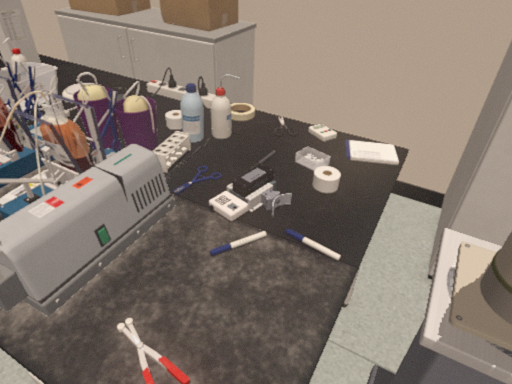

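Candidates for marker_center are two white barrels with blue caps in the top picture. A is at (205,218), world y ≈ 0.135. B is at (235,282), world y ≈ 0.064. A is farthest to the robot's left and about 16 cm from the plunger, so A is the one meant. The label roll is at the other end of the lane, as described. I'll enlarge A and measure.

```bash
python3 - <<'E'
from h import *
im,d,c=snap('top')
m=[]
for r in manip.trace('marker_center','top'):
    q=np.argwhere(r['pixels']); 
    P=np.array([onz(c,u,v,0.010)[:2] for v,u in q]); 
    rc=cv2.minAreaRect(P.astype(np.float32)*1000); b=cv2.boxPoints(rc); print('marker',round(r['p'],2),np.round(rc[0],1),np.round(rc[1],1),np.round(b,0).tolist())
vv,uu=np.mgrid[0:384,0:512]
X=np.stack([(uu-c['cx'])/c['fx'],-(vv-c['cy'])/c['fy'],-np.ones_like(d)],-1)*d[...,None]
W=X@rot(c).T+np.array(c['xyz'])
def rect(n,lo,hi,cx,cy,r):
    k=(d>0)&(W[...,2]>lo)&(W[...,2]<hi)&(np.hypot(W[...,0]-cx,W[...,1]-cy)<r)
    k=cv2.morphologyEx(k.astype(np.uint8),cv2.MORPH_OPEN,np.ones((2,2)))>0
    P=W[k][:,:2]*1000; rc=cv2.minAreaRect(P.astype(np.float32)); print(n,len(P),np.round(rc[0],1),np.round(rc[1],1),round(rc[2],1),'z',round(float(np.median(W[k][:,2]))*1000,1))
print('bench z',np.median(W[230:240,300:320,2]))
rect('pack',.052,.07,.59,-.03,.09); rect('housing',.02,.03,.61,.055,.07)
rect('block+plate',.026,.04,.505,-.02,.045); rect('clip',.02,.04,.52,-.25,.08)
s=im[190:250,170:240]; cv2.imwrite('pics/mA.png',cv2.resize(s[:,:,::-1],None,fx=8,fy=8))
E
```

```text
marker 0.87 [530.7 138.9] [132.5  14.7] [[489.0, 87.0], [502.0, 79.0], [572.0, 191.0], [560.0, 199.0]]
marker 0.55 [394.7  59.1] [ 16.  132.1] [[328.0, 59.0], [459.0, 44.0], [461.0, 59.0], [330.0, 75.0]]
bench z -0.0006435698640399057
pack 1073 [526.4 -31.8] [116.  183.8] 82.9 z 59.3
housing 893 [547.3  26.6] [226.  84.] 17.7 z 23.3
block+plate 239 [499.1  -5.9] [ 45.8 114.6] 64.0 z 31.0
clip 140 [ 521.1 -260.5] [67.7 83.1] 77.0 z 14.0
```

View pics/mA.png

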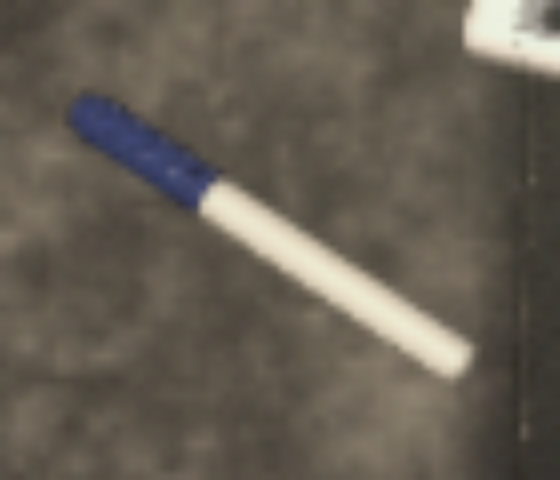

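```bash
cat >> h.py <<'E'
def go(p,yaw):
    o=manip.get_obs(); M=R.from_quat(o['ee_rot']); y=np.radians(yaw)
    x=np.array([np.cos(y),np.sin(y),0]); z=np.array([0,0,-1.]); T=R.from_matrix(np.stack([x,np.cross(z,x),z],1))
    t=M.inv().apply(np.array(p)-o['position'])/0.05; r=np.degrees((M.inv()*T).as_rotvec())/8
    print('rows',np.round(t,2),np.round(r,2),'clock',o['clock'],'pos',np.round(o['position'],4),'ft',np.round(o['ft_force'],1))
E
python3 - <<'E'
from h import *
go([.535,.13,.22],58)
E
```

```text
rows [-9.56 -7.04  0.51] [ 0.   -0.   13.24] clock 1.1 pos [0.1732 0.6006 0.2454] ft [ 0.2 -0.7  0.6]
```

```bash
python3 -m pendant '[[-0.96,-0.7,0,0,0,1.3,1],[-1.9,-1.4,0,0,0,2.6,1],[-2.9,-2.1,0,0,0,4,1],[-3.9,-2.9,0,0,0,5.3,1],[-4.9,-3.6,0.1,0,0,6.6,1],[-5.9,-4.4,0.2,0,0,8,1],[-7,-5.2,0.3,0,0,9.4,0],[-8.1,-6,0.4,0,0,10.8,0],[-9.1,-6.7,0.5,0,0,12.1,0],[-9.56,-7.04,0.5,0,0,13.24,0]]' 60
python3 - <<'E'
from h import *
im,d,c=snap('wrist','w1')
print(np.round(c['xyz'],3),[round(c[k],1) for k in('fx','cx','cy')])
for r in manip.trace('marker_center','wrist'):
    q=np.argwhere(r['pixels']); P=np.array([onz(c,u,v,0.007)[:2] for v,u in q]); 
    rc=cv2.minAreaRect(P.astype(np.float32)*1000); print('marker',round(r['p'],2),np.round(rc[0],1),np.round(rc[1],1),np.round(cv2.boxPoints(rc),0).tolist())
for t in ['block_face','pull_plate','pack_center','charger']:
    print(t,[(np.round(r['pixel']).tolist(),round(r['p'],2),np.round(onz(c,*r['pixel'],0.007),3).tolist()) for r in manip.tip_of(t,'wrist')][:3])
E
```

```text
clock: 2.35
position: [0.5362, 0.1269, 0.2203]
ee_rot: [0.877, 0.481, 0.0, 0.0]
ft_force: [0.3, 1.3, -0.4]
grip_width: 0.501
grasp_force: 0.0
[0.575 0.188 0.348] [264.6, 253.4, 190.8]
marker 0.92 [531.2 139.8] [131.6  12.7] [[490.0, 88.0], [501.0, 81.0], [572.0, 192.0], [561.0, 199.0]]
marker 0.57 [400.8  61.3] [ 15.2 123.8] [[338.0, 63.0], [461.0, 44.0], [463.0, 59.0], [341.0, 78.0]]
block_face [([300.0, 256.0], 0.7, [0.525, -0.015, 0.007])]
pull_plate [([347.0, 242.0], 0.72, [0.592, -0.032, 0.007]), ([300.0, 256.0], 0.64, [0.525, -0.016, 0.007])]
pack_center [([352.0, 247.0], 0.76, [0.594, -0.043, 0.007])]
charger [([348.0, 239.0], 0.83, [0.595, -0.03, 0.007])]
```

View pics/w1.png

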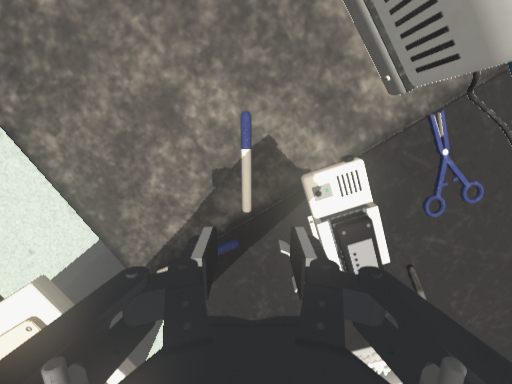

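```bash
python3 - <<'E'
from h import *
go([.5485,.1665,.016],57.6)
E
```

```text
rows [ 0.75 -0.13  4.08] [-0.   -0.    0.07] clock 2.65 pos [0.5343 0.1312 0.2202] ft [-1.   0.8 -0.3]
```

```bash
python3 -m pendant '[[0.75,-0.13,0.5,0,0,0,0],[0.75,-0.13,1.6,0,0,0,-0.1],[0.75,-0.13,2.7,0,0,0,-0.1],[0.75,-0.13,3.5,0,0,0,-0.1],[0.75,-0.13,4.08,0,0,0,-0.1],[0.75,-0.13,4.08,0,0,0,-0.1],[0.75,-0.13,4.08,0,0,0,-0.6],[0.75,-0.13,4.08,0,0,0,-1],[0.75,-0.13,4.08,0,0,0,-1],[0.75,-0.13,4.08,0,0,0,-1]]' 60
python3 - <<'E'
from h import *
go([.5485,.1665,.046],57.6)
E
```

```text
clock: 3.9
position: [0.5494, 0.1658, 0.017]
ee_rot: [0.875, 0.485, 0.0, -0.0]
ft_force: [-2.3, -0.1, 6.0]
grip_width: 0.133
grasp_force: 61.4
rows [ 0.   -0.02 -0.58] [-0.   -0.01  0.05] clock 3.9 pos [0.5494 0.1658 0.017 ] ft [-2.3 -0.1  6. ]
```

```bash
cat > m.py <<'E'
from h import *
def cloud(cam,name=None):
    im,d,c=snap(cam,name)
    vv,uu=np.mgrid[0:384,0:512]
    X=np.stack([(uu-c['cx'])/c['fx'],-(vv-c['cy'])/c['fy'],-np.ones_like(d)],-1)*d[...,None]
    W=X@rot(c).T+np.array(c['xyz']); W[d==0]=9
    return im,W,c
def comp(W,lo,hi,x0,x1,y0,y1):
    k=((W[...,2]>lo)&(W[...,2]<hi)&(W[...,0]>x0)&(W[...,0]<x1)&(W[...,1]>y0)&(W[...,1]<y1)).astype(np.uint8)
    n,l,s,_=cv2.connectedComponentsWithStats(k,connectivity=4); i=1+np.argmax(s[1:,4]); P=W[l==i]
    rc=cv2.minAreaRect((P[:,:2]*1000).astype(np.float32)); 
    return len(P),np.round(rc[0],1),np.round(rc[1],1),round(rc[2],1),'z',np.round(np.median(P[:,2])*1000,1)
E
python3 - <<'E'
from m import *
im,W,c=cloud('top','top1')
print('pack',comp(W,.05,.07,.5,.7,-.15,.1)); print('hous',comp(W,.02,.03,.5,.72,-.15,.15)); print('low',comp(W,.025,.04,.46,.56,-.1,.06))
im2,W2,c2=cloud('scene','scene1')
print('pack',comp(W2,.05,.07,.5,.7,-.15,.1)); print('hous',comp(W2,.02,.03,.5,.72,0,.15)); print('low',comp(W2,.025,.04,.46,.56,-.1,.06))
a=cv2.resize(im[150:250,200:330],None,fx=4.4,fy=4.4,interpolation=cv2.INTER_CUBIC)
cv2.imwrite('pics/t1c.png',a[:,:,::-1])
E
```

```text
pack (1083, array([594.3, -35.2]), array([110. ,  45.4]), 75.7, 'z', np.float64(59.4))
hous (890, array([614. ,  49.5]), array([59. , 79.2]), 77.1, 'z', np.float64(23.4))
low (419, array([533.7, -32. ]), array([66.9, 92.2]), 61.2, 'z', np.float64(31.9))
pack (420, array([592.3, -34. ]), array([110.4,  45. ]), 77.2, 'z', np.float64(60.3))
hous (96, array([578.9,  30.8]), array([68.1, 24.3]), 78.0, 'z', np.float64(23.8))
low (301, array([533.9, -31.4]), array([88.4, 72.8]), 76.0, 'z', np.float64(32.1))
```

View pics/t1c.png

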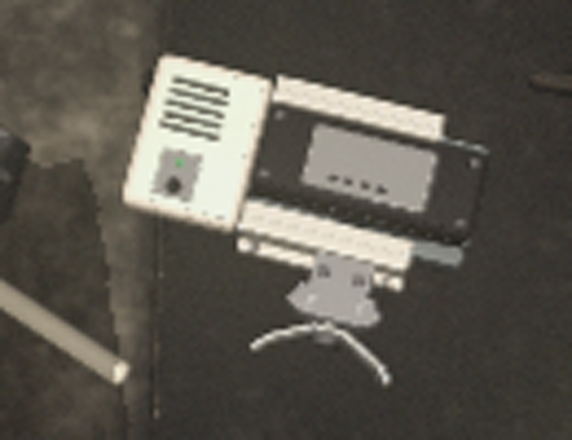

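The crop shows the charger clearly: housing at crop (195,140), block at (340,290), curved plate centred at (325,325). I'll overlay the fitted model as a check and compute the pre-insert pose.

```bash
cat >> h.py <<'E'
O=np.array([.594,-.035]); YAW=77.
def ch(x,y,z=0.):
    a=np.radians(YAW); e=np.array([np.cos(a),np.sin(a)]); f=np.array([-e[1],e[0]])
    return np.append(O+x*e/1000+y*f/1000,z/1000)
def toch(p):
    a=np.radians(YAW); e=np.array([np.cos(a),np.sin(a)]); q=np.array(p[:2])-O
    return np.round([q@e*1000,(q@np.array([-e[1],e[0]]))*1000],1)
def proj(c,p):
    q=rot(c).T@(p-np.array(c['xyz'])); return c['cx']-c['fx']*q[0]/q[2], c['cy']+c['fy']*q[1]/q[2]
E
python3 - <<'E'
from h import *
im=cv2.imread('pics/top1.png'); c=manip.get_calibration('top'); s=5.5;u0,v0=210,160
a=cv2.resize(im[160:260,210:340],None,fx=s,fy=s,interpolation=cv2.INTER_CUBIC)
def L(pts,col):
    q=np.array([[(u-u0+.5)*s,(v-v0+.5)*s] for u,v in (proj(c,ch(*p)) for p in pts)]).astype(int); cv2.polylines(a,[q],False,col,1)
L([(57,-40,25),(117,-40,25),(117,40,25),(57,40,25),(57,-40,25)],(0,0,255))
L([(-30,40,34),(55,40,34)],(0,0,255)); L([(-23,72,32),(23,72,32)],(0,255,0)); L([(-8,75.5,34),(8,75.5,34)],(255,255,0))
L([(-55,-22,60),(55,-22,60),(55,22,60),(-55,22,60),(-55,-22,60)],(0,255,255))
cv2.imwrite('pics/ov.png',a)
go(ch(138,79,30),YAW)
E
```

```text
rows [-0.84  0.49 -0.26] [-0.   -0.01 -2.37] clock 4.0 pos [0.5494 0.1658 0.017 ] ft [-2.6  1.3  6.7]
```

View pics/ov.png

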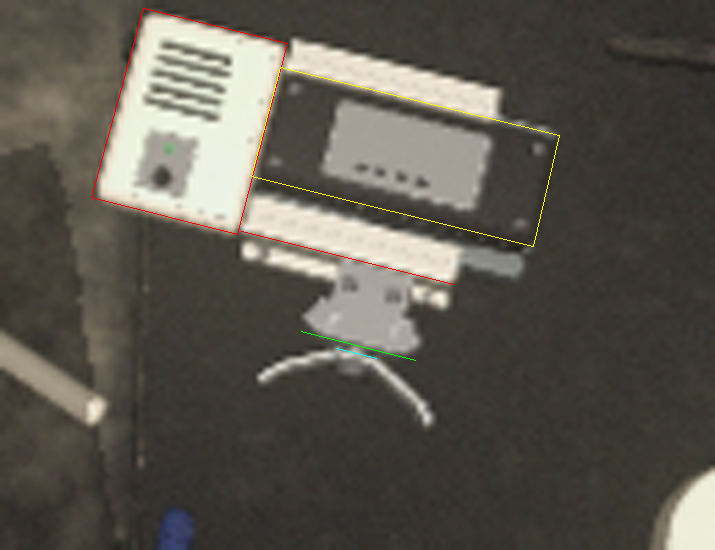

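The overlay fits to within about 1 px on the housing, rails, pack, block face and plate.

```bash
python3 -m pendant '[[0,0,-0.3,0,0,0,-1],[-0.3,0.15,-0.3,0,0,-0.8,-1],[-0.6,0.3,-0.3,0,0,-1.6,-1],[-0.84,0.47,-0.3,0,0,-2.37,-1],[-0.84,0.47,-0.3,0,0,-2.37,-1],[-0.84,0.47,-0.1,0,0,-2.37,-1],[-0.84,0.47,0,0,0,-2.37,-1],[-0.84,0.47,0,0,0,-2.37,-1],[-0.84,0.47,0,0,0,-2.37,-1],[-0.84,0.47,0,0,0,-2.37,-1]]' 80
python3 - <<'E'
from m import *
im,W,c=cloud('top','top2')
for r in manip.trace('marker_center','top'):
    q=np.argwhere(r['pixels']); P=np.array([onz(c,u,v,0.010)[:2] for v,u in q]); 
    rc=cv2.minAreaRect(P.astype(np.float32)*1000); print(round(r['p'],2),np.round(rc[1],1),[toch(b/1000).tolist() for b in cv2.boxPoints(rc)])
print('tcp',toch(manip.get_obs()['position'])); go(ch(70,80,16),YAW)
im2,_,c2=cloud('scene')
s=5
a=cv2.resize(im[180:260,200:320],None,fx=s,fy=s,interpolation=cv2.INTER_CUBIC); b=cv2.resize(im2[170:240,200:320],None,fx=s,fy=s,interpolation=cv2.INTER_CUBIC)
cv2.imwrite('pics/pre.png',cv2.resize(np.vstack([a,b])[:,:,::-1],None,fx=.78,fy=.78))
E
```

```text
clock: 5.25
position: [0.5466, 0.118, 0.017]
ee_rot: [0.783, 0.622, -0.0, -0.001]
ft_force: [-7.2, -2.1, 17.7]
grip_width: 0.127
grasp_force: 82.6
0.7 [78.3 12.3] [[40.5, 88.2], [40.5, 75.9], [118.8, 76.1], [118.8, 88.4]]
tcp [138.4  80.6]
rows [-1.37  0.01  0.02] [-0.01 -0.   -0.01] clock 5.35 pos [0.5466 0.118  0.017 ] ft [-7.6 -1.1 17.7]
```

View pics/pre.png

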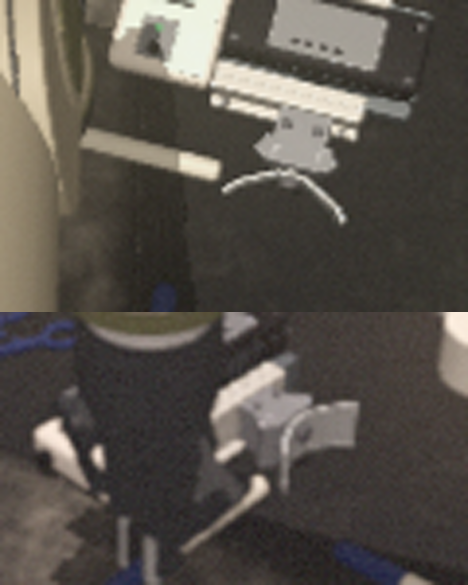

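The marker points straight at the near mouth, with its tip at charger x=40.5, y≈82. I'll ease it up slightly and push it in.

```bash
python3 -m pendant '[[0,0.03,-0.02,0,0,0,-1],[-0.15,0.03,-0.02,0,0,0,-1],[-0.3,0.03,-0.02,0,0,0,-1],[-0.5,0.03,-0.02,0,0,0,-1],[-0.7,0.03,-0.02,0,0,0,-1],[-0.9,0.03,-0.02,0,0,0,-1],[-1.1,0.03,-0.02,0,0,0,-1],[-1.25,0.03,-0.02,0,0,0,-1],[-1.4,0.03,-0.02,0,0,0,-1],[-1.4,0.03,-0.02,0,0,0,-1]]' 90
python3 - <<'E'
from m import *
im,W,c=cloud('top'); im2,_,c2=cloud('scene')
print('tcp',toch(manip.get_obs()['position']))
s=5
a=cv2.resize(im[180:260,200:320],None,fx=s,fy=s,interpolation=cv2.INTER_CUBIC); b=cv2.resize(im2[170:240,200:320],None,fx=s,fy=s,interpolation=cv2.INTER_CUBIC)
cv2.imwrite('pics/ins.png',cv2.resize(np.vstack([a,b])[:,:,::-1],None,fx=.78,fy=.78))
E
```

```text
clock: 6.65
position: [0.533, 0.0469, 0.0174]
ee_rot: [0.783, 0.622, 0.0, 0.001]
ft_force: [4.5, -3.0, -0.5]
grip_width: 0.123
grasp_force: 88.3
tcp [66.  77.9]
```

View pics/ins.png

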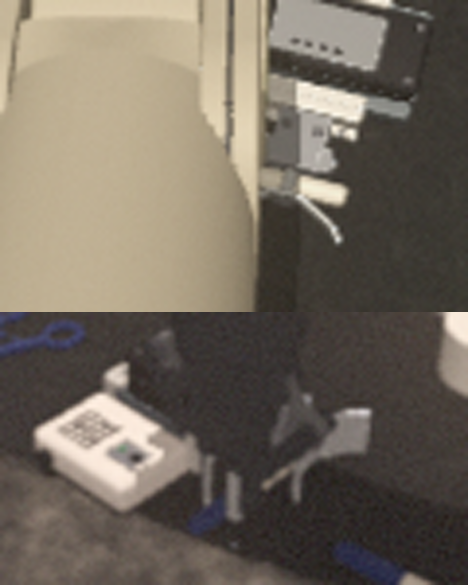

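```bash
python3 -m pendant '[[0,0,0,0,0,0,-0.35],[0,0,0,0,0,0,-0.35],[0,0,0,0,0,0,-0.35],[0,0,-0.4,0,0,0,-0.35],[0,0,-1.4,0,0,0,-0.35],[0,0,-2.4,0,0,0,0],[-0.4,0.5,-2.4,0,0,0,0.7],[-0.9,1,-2.4,0,0,0,0.7],[-1.32,1.5,-2.4,0,0,0,0.7],[-1.32,1.56,-2.4,0,0,0,0.7]]' 60
python3 - <<'E'
from m import *
im,W,c=cloud('top'); im2,_,c2=cloud('scene')
print('tcp',toch(manip.get_obs()['position']))
go(ch(0,0,54),YAW)
s=5
a=cv2.resize(im[180:260,200:320],None,fx=s,fy=s,interpolation=cv2.INTER_CUBIC); b=cv2.resize(im2[170:240,200:320],None,fx=s,fy=s,interpolation=cv2.INTER_CUBIC)
cv2.imwrite('pics/rel.png',cv2.resize(np.vstack([a,b])[:,:,::-1],None,fx=.78,fy=.78))
E
```

```text
clock: 8.0
position: [0.594, -0.036, 0.1371]
ee_rot: [0.784, 0.621, -0.001, 0.0]
ft_force: [-0.2, -0.4, -0.7]
grip_width: 0.849
grasp_force: 0.0
tcp [1.8 0.9]
rows [-0.04  0.02  1.66] [-0.01 -0.   -0.01] clock 8.1 pos [ 0.5935 -0.0331  0.1369] ft [ 0.1  0.4 -0. ]
```

View pics/rel.png

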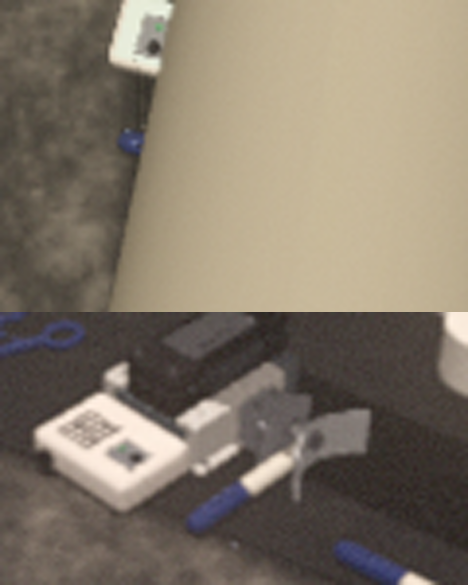

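The marker lies pinched between block and plate (crop 245,490) and stays there on its own. Next I grip the pack.

```bash
python3 -m pendant '[[-0.04,0.02,0.4,0,0,0,0.7],[-0.04,0.02,0.9,0,0,0,0.7],[-0.04,0.02,1.3,0,0,0,0.7],[-0.04,0.02,1.64,0,0,0,0.7],[-0.04,0.02,1.64,0,0,0,0.7],[-0.04,0.02,1.64,0,0,0,0.2],[-0.04,0.02,1.64,0,0,0,-0.3],[-0.04,0.02,1.64,0,0,0,-0.3],[-0.04,0.02,1.64,0,0,0,-0.3],[-0.04,0.02,1.64,0,0,0,-0.3]]' 40
python3 - <<'E'
from m import *
go(ch(-100,0,54),YAW)
E
```

```text
clock: 9.35
position: [0.595, -0.0356, 0.0563]
ee_rot: [0.783, 0.622, 0.001, 0.0]
ft_force: [1.5, 0.3, 6.6]
grip_width: 0.507
grasp_force: 41.8
rows [-1.99 -0.02  0.05] [ 0.01 -0.01 -0.01] clock 9.35 pos [ 0.595  -0.0356  0.0563] ft [1.5 0.3 6.6]
```

```bash
python3 -m pendant '[[-0.1,0,-0.02,0,0,0,-0.3],[-0.3,0,-0.02,0,0,0,-0.3],[-0.55,0,-0.02,0,0,0,-0.3],[-0.8,0,-0.02,0,0,0,-0.3],[-1.05,0,-0.02,0,0,0,-0.3],[-1.3,0,-0.02,0,0,0,-0.3],[-1.55,0,-0.02,0,0,0,-0.3],[-1.8,0,-0.02,0,0,0,-0.3],[-2.0,0,-0.02,0,0,0,-0.3],[-2.0,0,-0.02,0,0,0,-0.3]]' 40
python3 - <<'E'
from m import *
im2,W2,c2=cloud('scene','sc5')
print('tcp',toch(manip.get_obs()['position']))
print('pack',comp(W2,.05,.07,.5,.7,-.22,.1)); im,W,c=cloud('top'); print('clip',comp(W,.015,.035,.45,.6,-.35,-.2))
E
```

```text
clock: 10.6
position: [0.571, -0.1353, 0.0563]
ee_rot: [0.784, 0.621, -0.001, 0.001]
ft_force: [-2.1, -4.1, 4.6]
grip_width: 0.505
grasp_force: 42.1
tcp [-102.7   -0.2]
pack (411, array([ 569. , -129.7]), array([103.2,  71.3]), 85.8, 'z', np.float64(60.2))Traceback (most recent call last):
  File "<stdin>", line 4, in <module>
  File "m.py", line 10, in comp
    n,l,s,_=cv2.connectedComponentsWithStats(k,connectivity=4); i=1+np.argmax(s[1:,4]); P=W[l==i]
                                                                    ~~~~~~~~~^^^^^^^^^
    return _wrapfunc(a, 'argmax', axis=axis, out=out, **kwds)
    return bound(*args, **kwds)
ValueError: attempt to get argmax of an empty sequence
```

```bash
python3 -m pendant '[[0,0,0,0,0,0,0.6],[0,0,0,0,0,0,0.6],[0,0,0,0,0,0,0.6],[0,0,-0.5,0,0,0,0.6],[0,0,-1.3,0,0,0,0.5],[0.6,-0.3,-1.6,0,0,0,0],[1.4,-0.7,-1.6,0,0,0,-0.3],[2.2,-1.1,-1.6,0,0,0,-0.3],[3.0,-1.4,-1.6,0,0,0,-0.3],[3.37,-1.57,-1.6,0,0,0,-0.3]]' 60
python3 - <<'E'
from m import *
im2,W2,c2=cloud('scene'); print('pack',comp(W2,.05,.07,.5,.7,-.22,.1))
im,W,c=cloud('top','t6'); print('pack top',comp(W,.05,.07,.5,.7,-.22,.0)); print('tcp',toch(manip.get_obs()['position']))
go(ch(67,78.5,17.5),YAW)
s=4
a=cv2.resize(im[150:260,260:410],None,fx=s,fy=s); b=cv2.resize(im2[140:240,200:350],None,fx=s,fy=s)
cv2.imwrite('pics/out.png',cv2.resize(np.vstack([a,b])[:,:,::-1],None,fx=.7,fy=.7))
E
```

```text
clock: 11.95
position: [0.5327, 0.052, 0.1363]
ee_rot: [0.782, 0.624, 0.0, -0.0]
ft_force: [0.7, -0.6, -0.8]
grip_width: 0.35
grasp_force: 0.0
pack (151, array([ 551.4, -130.6]), array([109.7,  24.3]), 86.6, 'z', np.float64(58.3))
pack top (1104, array([ 569.9, -134. ]), array([109.9,  43.9]), 76.5, 'z', np.float64(59.4))
tcp [70.9 79.2]
rows [-0.08  0.02  2.37] [-0.   -0.01  0.03] clock 12.05 pos [0.5327 0.0519 0.1362] ft [ 0.4  0.1 -0.1]
```

View pics/out.png

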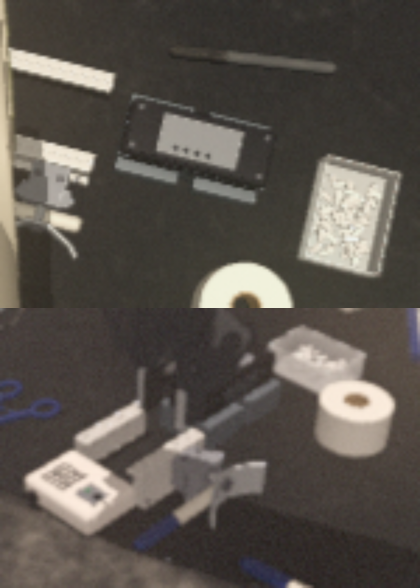

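The pack is clear at charger x ≈ -102 mm, short of the clip box, and the marker still holds the plunger out. I'll regrip the marker.

```bash
python3 -m pendant '[[0,0.02,0.6,0,0,0,-0.3],[0,0.02,1.3,0,0,0,-0.3],[0,0.02,1.9,0,0,0,-0.3],[0,0.02,2.25,0,0,0,-0.3],[0,0.02,2.37,0,0,0,-0.3],[0,0.02,2.37,0,0,0,-0.3],[0,0.02,2.37,0,0,0,-1],[0,0.02,2.37,0,0,0,-1],[0,0.02,2.37,0,0,0,-1],[0,0.02,2.37,0,0,0,-1]]' 80
```

```text
clock: 13.3
position: [0.5346, 0.0488, 0.0187]
ee_rot: [0.783, 0.622, 0.001, 0.0]
ft_force: [-2.9, 0.4, 6.7]
grip_width: 0.125
grasp_force: 82.1
```

```bash
python3 -m pendant '[[0.15,0,-0.02,0,0,0,-1],[0.35,0,-0.02,0,0,0,-1],[0.6,0,-0.02,0,0,0,-1],[0.85,0,-0.02,0,0,0,-1],[1.1,0,-0.02,0,0,0,-1],[1.35,0,-0.02,0,0,0,-1],[1.6,0,-0.02,0,0,0,-1],[1.85,0,-0.02,0,0,0,-1],[2.0,0,-0.01,0,0,0,-1],[2.0,0,0,0,0,0,-1]]' 80
python3 - <<'E'
from m import *
im,W,c=cloud('top','t7'); print('tcp',toch(manip.get_obs()['position']))
for r in manip.trace('marker_center','top'):
    q=np.argwhere(r['pixels']); P=np.array([onz(c,u,v,0.010)[:2] for v,u in q]); 
    rc=cv2.minAreaRect(P.astype(np.float32)*1000); print(round(r['p'],2),np.round(rc[1],1),[toch(b/1000).tolist() for b in cv2.boxPoints(rc)])
E
```

```text
clock: 14.55
position: [0.5574, 0.1474, 0.0186]
ee_rot: [0.783, 0.622, 0.001, -0.0]
ft_force: [-4.0, 2.3, 10.6]
grip_width: 0.126
grasp_force: 82.6
tcp [169.5  76.7]
0.69 [ 13.8 128.1] [[34.1, 278.5], [45.7, 150.9], [59.5, 152.2], [47.9, 279.8]]
0.65 [86.8 12.3] [[69.4, 84.6], [69.4, 72.3], [156.2, 72.0], [156.2, 84.3]]
```

Leading end is at x ≈ 69, clear of the plate. I'll release, rise and back off.

```bash
python3 -m pendant '[[0,0,0,0,0,0,-0.3],[0,0,0,0,0,0,-0.3],[0,0,0,0,0,0,-0.3],[0,0,-0.3,0,0,0,-0.3],[0,0,-1,0,0,0,-0.3],[0,0,-2,0,0,0,-0.3],[0.8,-0.5,-3,0,0,0,-0.3],[1.6,-1,-4,0,0,0,-0.3],[2.4,-2,-4.4,0,0,0,-0.3],[2.8,-2.4,-4.5,0,0,0,-0.3]]' 40
python3 - <<'E'
from m import *
im,W,c=cloud('top','t8'); im2,W2,c2=cloud('scene')
for r in manip.trace('marker_center','top'):
    q=np.argwhere(r['pixels']); P=np.array([onz(c,u,v,0.010)[:2] for v,u in q]); 
    rc=cv2.minAreaRect(P.astype(np.float32)*1000); print(round(r['p'],2),np.round(rc[1],1),[toch(b/1000).tolist() for b in cv2.boxPoints(rc)])
print('pack top',comp(W,.05,.07,.5,.7,-.22,.0))
u0,v0,s=200,150,4
a=cv2.resize(im[v0:260,u0:390],None,fx=s,fy=s,interpolation=cv2.INTER_CUBIC)[:,:,::-1].copy()
q=np.array([[(u-u0+.5)*s,(v-v0+.5)*s] for u,v in (proj(c,ch(*p)) for p in [(-8,75.5,34),(8,75.5,34)])]).astype(int); cv2.polylines(a,[q],False,(255,255,0),1)
cv2.imwrite('pics/fin.png',a)
E
```

```text
clock: 15.9
position: [0.4704, 0.3117, 0.2458]
ee_rot: [0.783, 0.623, 0.002, -0.0]
ft_force: [1.2, 0.3, -0.3]
grip_width: 0.349
grasp_force: 0.0
0.79 [130.9  13.7] [[69.4, 85.3], [69.4, 71.6], [200.3, 71.3], [200.3, 84.9]]
0.62 [ 15.4 131.9] [[33.6, 280.1], [46.3, 148.8], [61.7, 150.3], [48.9, 281.6]]
pack top (1109, array([ 569.9, -133.9]), array([109.8,  44.5]), 76.3, 'z', np.float64(59.4))
```

View pics/fin.png

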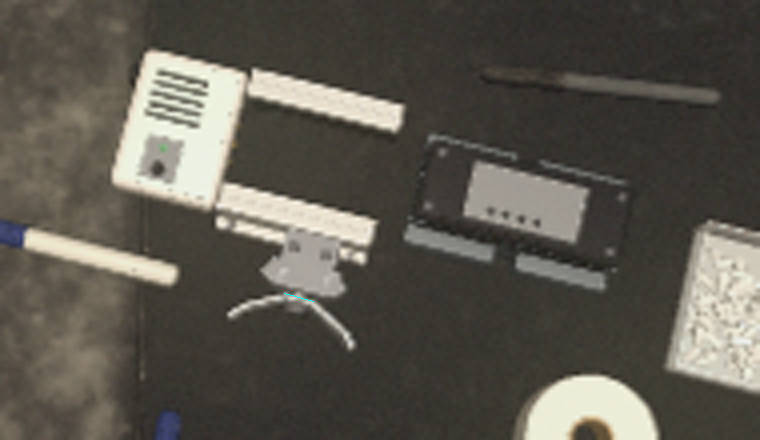

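The final picture shows the pack clear of the rails at (520,205). The plate is back home on its drawn line at (298,297), and the marker lies free at (100,255). The bystanders in view are untouched.

```bash
python3 -c "
from workcell import manip
print(manip.hand_in())"
```

```text
the job is handed in; nothing more can be done
None
```

The job is handed in at about 16 s: the pack is fully out on the bench, the marker is drawn out and lying free, the plunger is back home, and the roll, clip box and slim marker in the final picture look undisturbed; the tube clamp was out of that view.

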